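# Stack the mixer spindle and lock its quarter-turn retainer

### The arm

A 6-joint arm with a two-finger parallel gripper is mounted at the origin on the work surface. World frame = base frame: x ahead of the robot, y to its left, z up, the work surface at z = 0. Lengths are in mm, angles in rad, forces in N, time in s.
With the tool pointing down it reaches from about 200 to 875 mm from the base axis. Payload 3.4 kg.
Tool frame: the origin (TCP) lies on the centre line of the jaws, within the pads' length; the fingertips stand bot.finger_overhang ahead of it and the grasp point (between the pads) lies 3 mm ahead of it (bot.finger_overhang is the distance from the TCP to the fingertips, in mm); y points along the fingers, z is the direction in which the jaws open and shut, and the axes are right-handed (so a half turn about y gives the same grasp; the last joint's range is limited). The gripper opens to 94 mm and grips with 3 to 60 N. Pads are 16 mm wide; open, the fingers measure 119 mm over their backs; the gripper's body (75 mm by 177 mm) begins 78 mm behind the grasp point.
Start: joints at [1.202, 0.276, 1.505, -0, 1.361, -0.121], TCP at [141.046, 557.467, 227.493] pointing down, gripper open.
Joint ranges: [-2.89, 2.89], [-0.75, 2.08], [0.22, 2.7], [-1.18, 4.32], [0.11, 2.71], [-2.7, 2.7]. Speed limits (rad/s): [2.57, 2.57, 3.14, 3.14, 3.14, 3.14].

### API

Orientations are given as a unit quaternion [x, y, z, w].
In Python, from workcell import bot gives the robot as it stands.
- The arm moves only by the tool arm_command, never from a script. Its argument "targets" is a list of rows, each a list of 5 numbers: the opening, from -1 (shut) to 1 (fully open), then the shift along the tool's x, y, z in mm, then the turn about the tool's y in rad. In form: [[claw, tx, ty, tz, roll], ...]. A call has exactly 5 rows; each row is the pose to reach, as a shift and turn from the pose measured when the call began, along the tool's axes at that moment; what a row does not reach only later rows make up. A row lasts 1/10 s, in which the tool goes at most 50 mm and 8.59 degrees, less where a joint would pass 70% of its speed; a pose out of reach is approached as far as the arm can. A call with a gripper value outside its range is refused whole. The fingers move at their own pace and stop on an object; "grip_force" is the grip in N (left out, the last holds). Time passes only in rows, so rows that repeat a pose let the fingers close, or fill a call up. It gives the time, the measured TCP pose, the force and the opening at its end, in the units of the state.
- bot.sense(): the state, without advancing time (a new reading comes with each control period).
- bot.capture(name): name is "scene" or "top"; returns a dict with "img" (400x640x3 uint8, red, green, blue), "fx", "fy", "cx", "cy" (pixels), "dist_coeffs" ([k1, k2, p1, p2, k3] as OpenCV has them; the pictures are not rectified), "xyz" and "attitude" of the camera in the world. Camera axes: x right, y down, z forward; pixel columns grow to the right and rows downward; lengths in mm; the calibration is good to about 2 mm. A picture is of the moment at which its call begins. There is no depth.
- bot.finish_job(): hands the job in, once; it reports no verdict.
The state is a dict: "time_s": time; "qpos": joint angles; "qd": joint speeds; "joint_efforts": joint torques, N m; "tcp_pos": TCP position; "tcp_rot": TCP orientation; "contact_force": force on the tool from outside, world axes, zero at the start; "wrist_torque": the same for the moment, N m; "width": opening from 0.0 (shut) to 1.0 (fully open).
Only numpy, scipy, OpenCV 4.12 (cv2) and the standard library are available. Lean on these libraries where they do the work, as an engineer would, in place of code of your own. Each camera call takes 0.05 s, during which the arm holds its last target. There are 200 camera calls.

### The job

Rebuild the white mixer's spindle: slide the tall white spacer down onto the bearing seat, then the brass washer on top of it, then the orange retainer. Feel for the angle at which the retainer's slot drops over the spindle's red head, press it down against the spring until it is below the head, turn it crosswise so that the head keeps it down, and let go. Push gently, never with more than about 40 N on the mixer or its spindle, and leave the grey spacer and the steel washer where they are.

Things in the scene. Friction and masses are not known exactly. Their poses are not given: they have to be found in the camera images.
- mixer: White bench mixer, fixed, housing 190 (x) x 170 (y) x 70 mm high, small screen on its -x side, z up. Origin on the bench exactly under the axis of the upright steel spindle on its top. Spindle, in mm above the bench: round shaft of 24 mm diameter up to 127, coned shoulder to 131, neck of 11 mm diameter to 142, red flat-sided head from 142 to 148. It is braked and does not turn; rubber-mounted, it gives 1 mm per 8 N of push from above.
- spindle_top (a point): Centre of the top of the red head, on the spindle's axis, 148 mm above the bench. The head is 22 x 12 mm seen from above. Its angle is NOT reported: its long side lies anywhere from 0.25 to 1.25 rad (15 to 70 degrees) anticlockwise, seen from above, of the mixer's x axis. The axes of this point are the housing's.
- seat (a joint): How far (m) the sprung bearing seat, a steel disc of 50 mm diameter round the foot of the spindle, is pushed down. 0: free, its top face 90 mm above the bench. The spring takes 5 N to start and 0.5 N more per mm; stop at 10.5 mm. Spacer and washer stand on it.
- spacer_mid (a point): Tall white plastic spacer ring, outer diameter 40, bore 27, 22 mm high; the point is its centre, half-way up; z along the bore. Lies flat on the mat.
- washer_mid (a point): Thick brass washer, outer diameter 42, bore 27, 8 mm thick; the point is its centre, half-way up; z along the bore. Lies flat on the mat.
- retainer_mid (a point): Orange quarter-turn retainer, a block 58 (its x) x 40 (its y) x 28 mm high, lying right way up, z up; the point is its centre, half-way up. The lower 21 mm have a square bore 27 mm wide that clears shaft and head. Centre heights above the bench on the finished stack: 141 mm while the plate rests on the head at a wrong angle, 134 slot dropped over the head, 128 locked, 124 on the shoulder.
- retainer_slot (a point): Centre of the retainer's top face. The top 7 mm are a plate with a slot 24.5 (along the retainer's x, its long side, marked by two white dashes) x 14.5 mm; the head passes only if in line within about 0.1 rad. Once pressed below the head it can turn; the spring (8 N) then holds it up against the head. A turn of 1 rad or more, either way, is a safe lock.
- mat: Blue bench mat, fixed, 240 x 360 x 3 mm thick, origin at the centre of its underside; the five loose parts lie on it.
- short_spacer_mid (a point): Short grey spacer ring, outer diameter 40, 14 mm high, centre; not wanted.
- small_washer_mid (a point): Steel washer with a small bore of 16, outer diameter 34, 8 mm thick, centre; does not fit, not wanted.
Things that resemble listed ones, but are neither listed nor needed, are in the scene too. Of the things shaped like the part that bears retainer_mid, the orange one is meant.

How it is judged (in metres and radians):
On the way, in this order (a step that is already met when the one before it is completed fails the run):
1. the white spacer is on the shaft and sits on the bearing seat (z of spacer_mid in the frame of mixer between 0.086 and 0.1035 m and horizontal distance between spacer_mid and spindle_top below 0.004 m and angle between spacer_mid's own z axis and vertical below 0.15 rad), for 0.2 s.
2. the brass washer is on the shaft and lies on the spacer (all of step 1 and z of washer_mid in the frame of mixer between 0.1 and 0.1185 m and horizontal distance between washer_mid and spindle_top below 0.004 m and angle between washer_mid's own z axis and vertical below 0.15 rad and z of washer_mid in the frame of spacer_mid between 0.0125 and 0.0175 m), for 0.2 s.
3. the retainer's slot has dropped over the head and the retainer is pressed down below the head (z of retainer_mid in the frame of mixer between 0.12 and 0.1295 m and horizontal distance between retainer_mid and spindle_top below 0.004 m and angle between retainer_mid's own z axis and vertical below 0.15 rad), for 0.2 s.
At the end, for the whole second after the job is handed in: Spacer, washer (on the spacer) and retainer are on the spindle, each within 4 mm of its axis and level to 0.15 rad; the released retainer rests below the head, its centre 124 to 130.5 mm above the bench (unlocked: 134), the spacer's 88 to 99 and the washer's 103 to 114 mm (z of spacer_mid in the frame of mixer between 0.088 and 0.099 m and horizontal distance between each of spacer_mid, washer_mid, retainer_mid and spindle_top below 0.004 m and angle between each of spacer_mid, washer_mid, retainer_mid's own z axis and vertical below 0.15 rad and z of washer_mid in the frame of mixer between 0.103 and 0.114 m and z of washer_mid in the frame of spacer_mid between 0.0125 and 0.0175 m and z of retainer_mid in the frame of mixer between 0.124 and 0.1305 m and linear speed of retainer below 0.01 m/s); the robot touches nothing.
It fails at once if the mixer with its spindle and seat is pushed with more than 45 N (contact force between mixer and anything else above 45 N).
It fails at once if the grey spacer or the steel washer is moved by more than 25 mm (distance of any of short_spacer_mid, small_washer_mid from where it was at the start of the episode above 0.025 m).
It also fails if it takes over 72 s, if anything falls off the work surface, if the arm or the gripper's body presses on something with over 40 N, if the wrist force passes 120 N, or if a joint passes its speed limit or range.

## Working session

There is one attempt and no reset: what is moved stays moved. The work goes in short steps, Python scripts to look and compute and a tool call to move; the robot and the scene stay as the last step left them, time stands still between calls to the robot, and variables do not carry over. Pictures are saved under pics/ and viewed, about 8 in all and at most 12, crops included, and the job is handed in when it is done.

Besides the shell and the picture viewer there is one more tool, called after "Call:" as a command line: name --pt "numbers of a row" for each row, then --argument value for the rest. arm_command: Moves the arm, as the interface text tells. Its arguments: {"type":"object","properties":{"targets":{"type":"array"},"grip_force":{"type":"number"}},"required":["targets"]}

```bash
mkdir -p pics; ls; python3 - <<'E'
from workcell import bot
import cv2,json
print(bot.sense(), bot.finger_overhang)
for n in("top","scene"):
    c=bot.capture(n); cv2.imwrite(f"pics/{n}0.png",c["img"][:,:,::-1]); print({k:v for k,v in c.items() if k!="img"})
E
```

```text
pics
{'time_s': 0.0, 'qpos': array([ 1.20198707e+00,  2.76593562e-01,  1.50609834e+00,  2.15159456e-05,
        1.36070543e+00, -1.21006546e-01]), 'qd': array([ 0.00082283,  0.00012635,  0.00070471, -0.00043518,  0.0009271 ,
        0.00066767]), 'joint_efforts': array([-1.14599912e-03, -4.04586911e+01, -2.37226886e+01,  7.00551644e-02,
        3.44118546e-02, -1.21476614e-04]), 'tcp_pos': array([140.84557143, 556.94782445, 226.61939933]), 'tcp_rot': array([ 0.70230286, -0.08755097,  0.08722712, -0.70106844]), 'contact_force': array([-0.49269924, -0.38009393, -0.12998273]), 'wrist_torque': array([-0.0187361 , -0.02245341,  0.04400801]), 'width': 0.9980959018571771} 22.0
{'fx': 429.5206738791595, 'fy': 429.5206738791595, 'cx': 319.46297786461395, 'cy': 197.57098750131414, 'dist_coeffs': array([-0.07075902,  0.        ,  0.        ,  0.        ,  0.        ]), 'xyz': array([ 391.70703506,  -72.49584766, 1305.59663528]), 'attitude': array([-0.69689927,  0.71212498, -0.06485323,  0.05480403])}
{'fx': 391.1983951619559, 'fy': 391.1983951619559, 'cx': 318.6042512615818, 'cy': 198.1180432176755, 'dist_coeffs': array([-0.05709483,  0.        ,  0.        ,  0.        ,  0.        ]), 'xyz': array([1049.19664622,    3.22352516,  796.31538429]), 'attitude': array([ 0.61980673,  0.73083116, -0.21301034, -0.19066208])}
```

View pics/top0.png

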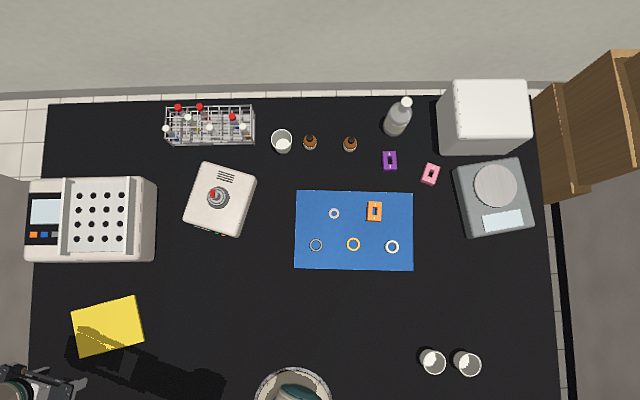

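View pics/scene0.png

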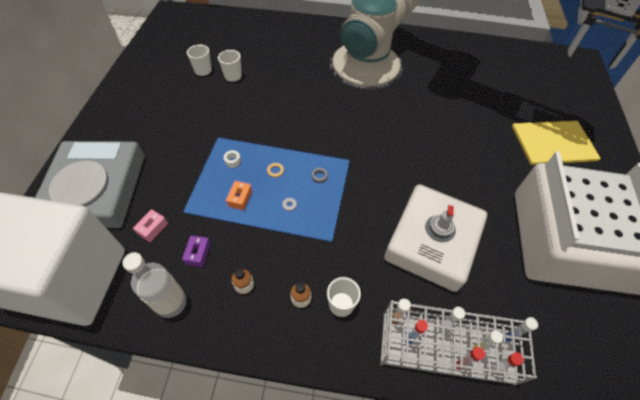

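Candidates (top view): white spacer (392,247) vs grey spacer (316,245); brass washer (353,244) vs steel washer (334,213); orange retainer (374,211) vs pink block (430,174) and purple block (390,160). Spindle's red head is near (216,196). I choose by colour, and check with one close crop.

```bash
cat > h.py <<'E'
from workcell import bot
import cv2,numpy as np
from scipy.spatial.transform import Rotation as R
def ray(c,uv):
    K=np.array([[c["fx"],0,c["cx"]],[0,c["fy"],c["cy"]],[0,0,1]])
    p=cv2.undistortPoints(np.array(uv,float).reshape(-1,1,2),K,c["dist_coeffs"]).reshape(-1,2)
    d=R.from_quat(c["attitude"]).apply(np.c_[p,np.ones(len(p))])
    return c["xyz"],d
def onplane(c,uv,z):
    o,d=ray(c,uv); return (o+d*((z-o[2])/d[:,2])[:,None])[:,:2]
def proj(c,P):
    K=np.array([[c["fx"],0,c["cx"]],[0,c["fy"],c["cy"]],[0,0,1]])
    Rm=R.from_quat(c["attitude"]).as_matrix().T
    return cv2.projectPoints(np.array(P,float).reshape(-1,1,3),cv2.Rodrigues(Rm)[0],-Rm@c["xyz"],K,c["dist_coeffs"])[0].reshape(-1,2)
def save(name,im,roi,s):
    x,y,w,h=roi; cv2.imwrite(f"pics/{name}.png",cv2.resize(im[y:y+h,x:x+w,::-1],None,fx=s,fy=s,interpolation=cv2.INTER_CUBIC))
def cap(n,k=1):
    cs=[bot.capture(n) for _ in range(k)]; c=cs[0]; c["img"]=np.mean([q["img"] for q in cs],0).astype(np.uint8); return c
E
python3 - <<'E'
from h import *
t=cap("top");s=cap("scene")
def rz(im,roi,w,h):
    x,y,a,b=roi; return cv2.resize(im[y:y+b,x:x+a,::-1],(w,h),interpolation=cv2.INTER_CUBIC)
A=np.hstack([rz(t["img"],(290,185,130,90),416,288),rz(t["img"],(180,155,80,85),271,288)])
B=np.hstack([rz(s["img"],(185,135,170,110),416,288),rz(s["img"],(380,180,110,110),271,288)])
cv2.imwrite("pics/crop1.png",np.vstack([A,B]))
for c,n in((t,"top"),(s,"scene")):
    hsv=cv2.cvtColor(c["img"],cv2.COLOR_RGB2HSV)
    blue=cv2.inRange(hsv,(95,120,60),(120,255,255))
    cs,_=cv2.findContours(blue,0,2); m=max([q for q in cs],key=cv2.contourArea) 
    m=[q for q in cs if cv2.contourArea(q)>4000][0]
    rect=cv2.minAreaRect(onplane(c,m.reshape(-1,2),3).astype(np.float32)); print(n,"mat",rect)
    fill=cv2.drawContours(np.zeros_like(blue),[m],-1,255,-1)
    fill=cv2.erode(fill,np.ones((3,3)));obj=fill&~blue
    for q in cv2.findContours(obj,0,2)[0]:
        if cv2.contourArea(q)<40: continue
        mk=cv2.drawContours(np.zeros_like(blue),[q],-1,255,-1)
        (u,v),_=cv2.minEnclosingCircle(q); M=cv2.moments(q); g=(M["m10"]/M["m00"],M["m01"]/M["m00"])
        col=cv2.mean(c["img"],mk&obj)[:3]
        print(np.round(g,1),np.round(col),{h:np.round(onplane(c,[g],h)[0],1).tolist() for h in (7,14,17)},[np.round(v,2) for v in cv2.minAreaRect(onplane(c,q.reshape(-1,2),17).astype(np.float32))])
    red=cv2.inRange(hsv,(0,140,80),(6,255,255))|cv2.inRange(hsv,(172,140,80),(180,255,255))
    for q in cv2.findContours(red,0,2)[0]:
        if cv2.contourArea(q)>8:
            print("red",cv2.contourArea(q),cv2.minAreaRect(q),onplane(c,[cv2.minAreaRect(q)[0]],148))
E
```

```text
top mat ((513.6126708984375, -196.083984375), (361.087890625, 240.83238220214844), 87.2110595703125)
[391.2 246.4] [192. 191. 185.] {7: [459.5, -307.2], 14: [459.1, -305.9], 17: [458.9, -305.4]} [array([ 458.67, -304.69]), array([42.54, 38.9 ]), np.float64(88.55)]
[315.4 244.7] [137. 137. 134.] {7: [469.9, -78.1], 14: [469.5, -78.1], 17: [469.3, -78.1]} [array([469.31, -78.01]), array([38.68, 38.76]), np.float64(17.2)]
[352.8 243.6] [209. 182. 112.] {7: [470.5, -190.9], 14: [470.1, -190.3], 17: [469.9, -190.0]} [array([ 470.35, -190.69]), array([40.03, 40.51]), np.float64(43.35)]
[333.4 213. ] [186. 183. 182.] {7: [564.9, -135.0], 14: [564.0, -134.7], 17: [563.6, -134.5]} [array([ 563.73, -134.81]), array([33.36, 30.53]), np.float64(88.78)]
[373.9 211. ] [217. 154.  95.] {7: [568.4, -259.1], 14: [567.5, -258.1], 17: [567.1, -257.7]} [array([ 567.31, -256.57]), array([45.6 , 62.36]), np.float64(87.35)]
red 25.5 ((212.0, 192.5), (7.0, 4.0), 90.0) [[609.72422077 203.22717869]]
red 35.0 ((231.95001220703125, 116.35000610351562), (7.589465618133545, 6.008327484130859), 71.56504821777344) 
[... 820 characters left out ...]
0.0], 14: [475.5, -188.3], 17: [477.7, -187.6]} [array([ 477.27, -187.8 ]), array([47.09, 45.77]), np.float64(9.73)]
[231.8 158.3] [154. 158. 161.] {7: [453.6, -308.0], 14: [458.9, -305.2], 17: [461.2, -304.0]} [array([ 461.05, -304.35]), array([63.83, 44.66]), np.float64(22.73)]
red 131.0 ((515.3001098632812, 359.6000061035156), (12.969193458557129, 13.416406631469727), 63.43495178222656) [[880.89386188 305.08505481]]
red 117.0 ((477.5, 353.0), (12.0, 13.0), 90.0) [[879.22707631 244.07335712]]
red 92.0 ((421.00006103515625, 326.0000305175781), (9.899495124816895, 11.31370735168457), 45.0) [[849.37990011 152.00577288]]
red 28.0 ((450.0, 210.0), (8.0, 4.0), 90.0) [[612.62718235 204.26838805]]
```

View pics/crop1.png

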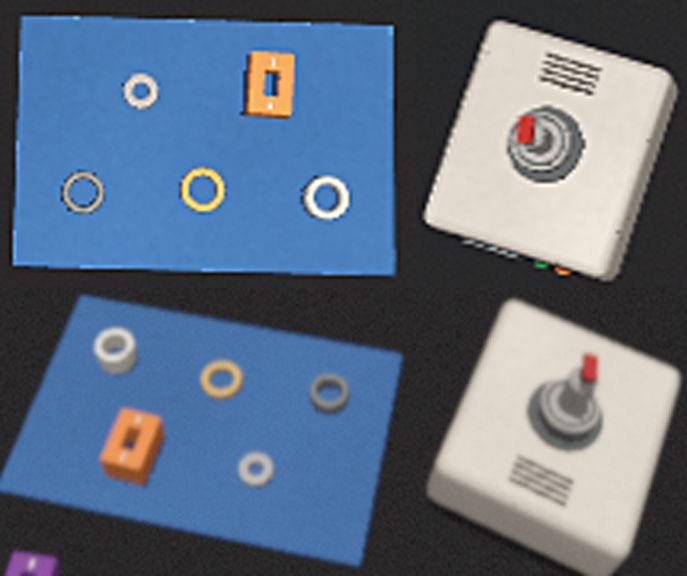

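The picks are confirmed. Both views agree within about 1–2 mm: spacer (459,-305.5), washer (470.3,-190.3), retainer (567,-257.5), long side about along world x. The spindle head is at about (610,204), and the sizes match.

```bash
cat >> h.py <<'E'
def go(*goals):
    """each goal: x,y,z,yaw(jaw direction, mod pi); prints shift from current pose / from previous goal"""
    s=bot.sense(); q=R.from_quat(s["tcp_rot"]); p=s["tcp_pos"]; M=q.as_matrix()
    print("t",round(s["time_s"],2),"tcp",np.round(p,1),"F",np.round(s["contact_force"],1),"w",round(s["width"]*94,1),"q6",round(s["qpos"][5],2))
    yaw=np.arctan2(M[1,2],M[0,2]); print("jaw yaw",round(yaw,3),"toolx",np.round(M[:,0],2),"tooly",np.round(M[:,1],3))
    Rz=lambda a:R.from_euler("z",a).as_matrix()
    for g in goals:
        d=(g[3]-yaw+np.pi/2)%np.pi-np.pi/2
        print(g,"->",np.round(M.T@(np.array(g[:3])-p),1),"roll",round(-d,3))   # tool y points down: roll=-yaw change
        M=Rz(d)@M; yaw+=d; p=np.array(g[:3])
E
python3 - <<'E'
from h import *
go((459,-305.5,120,-.6),(459,-305.5,28,-.6))
for n in("top","scene"):
    c=cap(n,4); roi=(195,180,40,35) if n=="top" else (435,195,30,30)
    x,y,w,h=roi; im=c["img"][y:y+h,x:x+w].astype(float); wt=np.clip(im[...,0]-im[...,1]-25,0,None)
    Y,X=np.mgrid[y:y+h,x:x+w]; W=wt.sum(); g=((X*wt).sum()/W,(Y*wt).sum()/W)
    print(n,np.round(g,2),onplane(c,[g],146)); 
    if n=="top":
        P=onplane(c,np.c_[X.ravel(),Y.ravel()],146); C=np.cov(P.T,aweights=wt.ravel()); l,v=np.linalg.eigh(C);print(np.sqrt(l),np.arctan2(v[1,1],v[0,1]))
    r,d=ray(c,[g]); d=d[0]/np.linalg.norm(d[0]); 
    if n=="top": r0,d0=r,d
A=np.eye(3)*2-np.outer(d,d)-np.outer(d0,d0); b=(np.eye(3)-np.outer(d,d))@r+(np.eye(3)-np.outer(d0,d0))@r0
print("tri",np.linalg.solve(A,b))
t=cap("top");hsv=cv2.cvtColor(t["img"],cv2.COLOR_RGB2HSV)
m=((hsv[...,1]<45)&(hsv[...,2]>170)).astype(np.uint8); m[:,:170]=0;m[:,265:]=0;m[:150]=0;m[245:]=0
q=max(cv2.findContours(m,0,2)[0],key=cv2.contourArea);print("mixer",cv2.minAreaRect(onplane(t,q.reshape(-1,2),70).astype(np.float32)))
E
```

```text
t 0.2 tcp [140.9 557.2 226.9] F [-0.1  0.5  0.1] w 94.2 q6 -0.12
jaw yaw 1.323 toolx [ 0.97 -0.25 -0.  ] tooly [-0.    -0.001 -1.   ]
(459, -305.5, 120, -0.6) -> [ 520.   107.7 -758.2] roll -1.219
(459, -305.5, 28, -0.6) -> [ 0.  92.   0.1] roll 0.0
top [211.85 192.71] [[609.53381017 204.10984891]]
[3.63935956 6.3292063 ] 3.048733096639912
scene [450.24 210.04] [[611.29589919 205.36426612]]
tri [609.99799303 205.28379292 143.98769917]
mixer ((608.149169921875, 203.06112670898438), (165.15333557128906, 186.62477111816406), 71.86788177490234)
```

Call:
arm_command --pt "1 26 0 -38 0" --pt "1 52 0 -76 0" --pt "1 78 0 -114 0" --pt "1 104 0 -152 0" --pt "1 130 0 -190 0" --grip_force 15

```text
time_s: 1.15
tcp_pos: [220.7, 339.8, 227.6]
tcp_rot: [-0.702, 0.087, -0.087, 0.702]
contact_force: [1.7, 0.9, 0.3]
width: 1.003
```

Call:
arm_command --pt "1 26 0 -38 0" --pt "1 52 0 -76 0" --pt "1 78 0 -114 0" --pt "1 104 0 -152 0" --pt "1 130 0 -190 0"

```text
time_s: 1.65
tcp_pos: [300.6, 122.1, 228.0]
tcp_rot: [-0.701, 0.086, -0.088, 0.702]
contact_force: [1.1, -0.0, 0.6]
width: 0.999
```

Call:
arm_command --pt "1 26 0 -38 0" --pt "1 52 0 -76 0" --pt "1 78 0 -114 0" --pt "1 104 0 -152 0" --pt "1 130 0 -190 0"

```text
time_s: 2.15
tcp_pos: [380.7, -95.9, 228.4]
tcp_rot: [-0.701, 0.086, -0.089, 0.702]
contact_force: [1.1, 0.7, 0.3]
width: 0.999
```

Call:
arm_command --pt "1 26 0 -38 0.15" --pt "1 52 0 -76 0.3" --pt "1 78 0 -114 0.45" --pt "1 104 0 -152 0.6" --pt "1 130 0 -160 0.75"

```text
time_s: 2.65
tcp_pos: [467.6, -287.3, 228.5]
tcp_rot: [-0.619, 0.34, -0.342, 0.62]
contact_force: [-0.5, 0.3, 0.7]
width: 1.0
```

```bash
python3 -c "
from h import *
go((459,-305.5,120,-.6),(459,-305.5,28,-.6))"
```

```text
t 2.65 tcp [ 467.6 -287.3  228.5] F [-0.5  0.3  0.7] w 94.0 q6 -1.24
jaw yaw 0.564 toolx [ 0.53 -0.84  0.  ] tooly [ 0.004 -0.002 -1.   ]
(459, -305.5, 120, -0.6) -> [ 10.4 108.5 -17.3] roll 1.164
(459, -305.5, 28, -0.6) -> [-0.3 92.  -0.2] roll -0.0
```

Call:
arm_command --pt "1 5 40 -9 0" --pt "1 10.4 80 -17.3 0" --pt "1 10.4 120 -17.3 0" --pt "1 10.4 160 -17.3 0" --pt "1 10.4 180 -17.3 0"

```text
time_s: 3.15
tcp_pos: [457.4, -304.3, 45.2]
tcp_rot: [-0.619, 0.342, -0.341, 0.62]
contact_force: [-0.3, -0.3, -0.1]
width: 1.0
```

Call:
arm_command --pt "1 0 10 0 0" --pt "1 0 20 0 0" --pt "-1 0 20 0 0" --pt "-1 0 20 0 0" --pt "-1 0 20 0 0" --grip_force 5

```text
time_s: 3.65
tcp_pos: [458.0, -304.8, 25.9]
tcp_rot: [-0.619, 0.341, -0.341, 0.62]
contact_force: [-0.0, 0.4, -0.8]
width: 0.779
```

Call:
arm_command --pt "-1 0 0 0 0" --pt "-1 0 0 0 0" --pt "-1 0 0 0 0" --pt "-1 0 0 0 0" --pt "-1 0 0 0 0"

```text
time_s: 4.15
tcp_pos: [458.1, -304.8, 26.0]
tcp_rot: [-0.619, 0.341, -0.341, 0.62]
contact_force: [0.7, 0.6, 0.3]
width: 0.416
```

```bash
python3 -c "
from h import *
go((459,-305.5,28,-1))"
```

```text
t 4.15 tcp [ 458.1 -304.8   26. ] F [0.7 0.6 0.3] w 39.1 q6 -1.28
jaw yaw 0.564 toolx [ 0.53 -0.85  0.  ] tooly [ 0.001  0.001 -1.   ]
(459, -305.5, 28, -1) -> [ 1.1 -2.   0.4] roll 1.564
```

Call:
arm_command --pt "0.2 0 0 0 0" --pt "0.2 0 0 0 0" --pt "0.2 0 -1 0 0.12" --pt "0.2 0 -1 0 0.26" --pt "0.2 0 -1 0 0.4"

```text
time_s: 4.65
tcp_pos: [458.1, -304.7, 27.0]
tcp_rot: [-0.537, 0.459, -0.459, 0.538]
contact_force: [0.7, 0.1, -0.2]
width: 0.598
```

Call:
arm_command --pt "0.2 0 0 0 0.14" --pt "0.2 0 0 0 0.28" --pt "0.2 0 0 0 0.42" --pt "0.2 0 0 0 0.56" --pt "0.2 0 0 0 0.7"

```text
time_s: 5.15
tcp_pos: [458.0, -304.7, 26.9]
tcp_rot: [-0.346, 0.617, -0.616, 0.347]
contact_force: [0.8, 0.1, -0.8]
width: 0.601
```

Call:
arm_command --pt "0.2 0 0 0 0.14" --pt "0.2 0 0 0 0.28" --pt "0.2 0 0 0 0.42" --pt "0 0 0 0 0.46" --pt "-1 0 0 0 0.46"

```text
time_s: 5.65
tcp_pos: [457.9, -304.7, 26.8]
tcp_rot: [-0.196, 0.679, -0.679, 0.197]
contact_force: [-0.0, -0.5, 0.1]
width: 0.465
```

Call:
arm_command --pt "-1 0 0 0 0" --pt "-1 0 0 0 0" --pt "-1 0 0 0 0" --pt "-1 0 0 0 0" --pt "-1 0 0 0 0" --grip_force 15

```text
time_s: 6.15
tcp_pos: [458.0, -304.7, 26.9]
tcp_rot: [-0.196, 0.679, -0.679, 0.197]
contact_force: [-0.1, -0.9, 0.5]
width: 0.423
```

Call:
arm_command --pt "-1 0 -25 0 0" --pt "-1 0 -60 0 0" --pt "-1 0 -100 0 0" --pt "-1 0 -140 0 0" --pt "-1 0 -175 0 0"

```text
time_s: 6.65
tcp_pos: [457.8, -304.9, 203.8]
tcp_rot: [0.196, -0.679, 0.679, -0.197]
contact_force: [0.9, -0.3, -0.1]
width: 0.426
```

```bash
python3 -c "
from h import *
go((610,204.5,190,-1),(610,204.5,28,-1))"
```

```text
t 6.65 tcp [ 457.8 -304.9  203.8] F [ 0.9 -0.3 -0.1] w 40.0 q6 0.29
jaw yaw -1.007 toolx [-0.85 -0.53 -0.  ] tooly [ 0.002  0.    -1.   ]
(610, 204.5, 190, -1) -> [-400.8   14.2 -349.2] roll -0.007
(610, 204.5, 28, -1) -> [ 2.00e-01  1.62e+02 -1.00e-01] roll -0.0
```

Call:
arm_command --pt "-1 -34 0 -30 0" --pt "-1 -68 0 -60 0" --pt "-1 -102 0 -90 0" --pt "-1 -136 0 -120 0" --pt "-1 -170 0 -150 0"

```text
time_s: 7.15
tcp_pos: [521.4, -85.5, 204.0]
tcp_rot: [0.196, -0.679, 0.679, -0.197]
contact_force: [1.3, -0.0, -0.1]
width: 0.427
```

Call:
arm_command --pt "-1 -34 0 -30 0" --pt "-1 -68 0 -60 0" --pt "-1 -102 0 -90 0" --pt "-1 -136 0 -120 0" --pt "-1 -170 0 -150 0"

```text
time_s: 7.65
tcp_pos: [585.0, 134.0, 203.9]
tcp_rot: [0.196, -0.679, 0.679, -0.197]
contact_force: [0.8, -0.1, 0.2]
width: 0.425
```

```bash
python3 -c "
from h import *
go((609.3,205.2,195,-1),(609.3,205.2,176,-1))"
```

```text
t 7.65 tcp [585.  134.  203.9] F [ 0.8 -0.1  0.2] w 39.9 q6 1.12
jaw yaw -1.007 toolx [-0.85 -0.53 -0.  ] tooly [ 0.002 -0.    -1.   ]
(609.3, 205.2, 195, -1) -> [-58.6   8.9 -47.2] roll -0.007
(609.3, 205.2, 176, -1) -> [ 0. 19. -0.] roll -0.0
```

Call:
arm_command --pt "-1 -30 0 -24 0" --pt "-1 -58.6 0 -47.2 0" --pt "-1 -58.6 10 -47.2 0" --pt "-1 -58.6 20 -47.2 0" --pt "-1 -58.6 24 -47.2 0"

```text
time_s: 8.15
tcp_pos: [607.9, 204.0, 178.0]
tcp_rot: [0.197, -0.679, 0.68, -0.196]
contact_force: [0.6, -0.2, -1.4]
width: 0.422
```

```bash
python3 -c "
from h import *
go((609.3,205.2,176,-1))
t=cap('top',3);s=cap('scene',3)
f=lambda c,r:cv2.resize(c['img'][r[1]:r[1]+60,r[0]:r[0]+60,::-1],(390,390),interpolation=cv2.INTER_CUBIC)
cv2.imwrite('pics/hov.png',np.hstack([f(t,(185,160)),f(s,(420,175))]))
print(proj(t,[[609.3,205.2,148],[609.3,205.2,175]])-[185,160],proj(s,[[609.3,205.2,148],[609.3,205.2,165]])-[420,175])
"
```

```text
t 8.15 tcp [607.9 204.  178. ] F [ 0.6 -0.2 -1.4] w 39.7 q6 1.22
jaw yaw -1.007 toolx [-0.85 -0.53  0.  ] tooly [-0.002 -0.002 -1.   ]
(609.3, 205.2, 176, -1) -> [-1.8  2.  -0.3] roll -0.007
[[26.28172807 32.66678846]
 [23.91840307 30.85517455]] [[30.43294762 33.64710133]
 [33.0236688  29.03155808]]
```

View pics/hov.png

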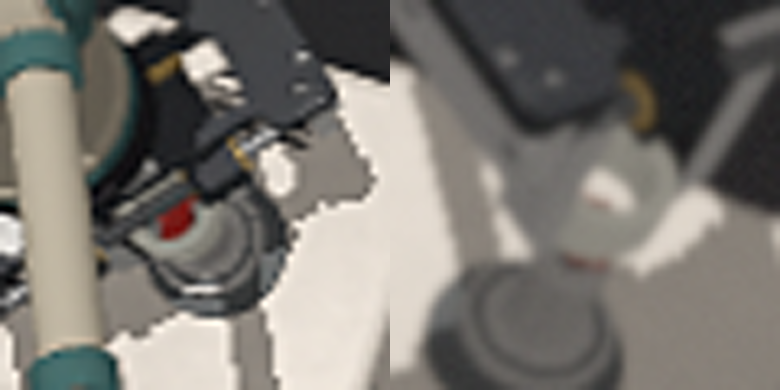

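Call:
arm_command --pt "-1 -1.8 2 -0.3 0" --pt "-1 -1.8 5 -0.3 0" --pt "-1 -1.8 6 -0.3 0" --pt "-1 -1.8 7 -0.3 0" --pt "-1 -1.8 8 -0.3 0"

```text
time_s: 8.95
tcp_pos: [610.9, 205.6, 172.5]
tcp_rot: [0.195, -0.679, 0.68, -0.197]
contact_force: [-0.2, 0.5, -1.3]
width: 0.423
```

Call:
arm_command --pt "-1 0 0.5 0 0" --pt "-1 0 1 0 0" --pt "-1 0 1.5 0 0" --pt "-1 0 2 0 0" --pt "-1 0 2.5 0 0"

```text
time_s: 9.45
tcp_pos: [610.8, 205.7, 169.9]
tcp_rot: [0.196, -0.679, 0.679, -0.197]
contact_force: [-0.8, 1.1, 0.1]
width: 0.428
```

```bash
python3 -c "
from h import *
go((609.3,205.2,152,-1));print(bot.sense()['wrist_torque'])
"
```

```text
t 9.45 tcp [610.8 205.7 169.9] F [-0.8  1.1  0.1] w 40.3 q6 1.23
jaw yaw -1.008 toolx [-0.85 -0.53 -0.  ] tooly [ 0.002  0.    -1.   ]
(609.3, 205.2, 152, -1) -> [ 1.6 17.9 -0.4] roll -0.008
[ 0.03615777  0.23105632 -0.01910706]
```

Call:
arm_command --pt "-1 0.8 0 0 0" --pt "-1 0.8 1 0 0" --pt "-1 0.8 2 0 0" --pt "-1 0.8 3 0 0" --pt "-1 0.8 4 0 0"

```text
time_s: 9.95
tcp_pos: [610.1, 205.3, 165.8]
tcp_rot: [0.196, -0.679, 0.679, -0.197]
contact_force: [0.0, -0.2, -0.2]
width: 0.427
```

Call:
arm_command --pt "-1 0 1 0 0" --pt "-1 0 2 0 0" --pt "-1 0 3 0 0" --pt "-1 0 4 0 0" --pt "-1 0 5 0 0"

```text
time_s: 10.45
tcp_pos: [610.1, 205.3, 160.7]
tcp_rot: [0.196, -0.679, 0.679, -0.197]
contact_force: [-0.3, -0.3, -0.6]
width: 0.424
```

```bash
python3 -c "
from h import *
go((609.3,205.2,152,-1));print(bot.sense()['wrist_torque'])
"
```

```text
t 10.45 tcp [610.1 205.3 160.7] F [-0.3 -0.3 -0.6] w 39.9 q6 1.22
jaw yaw -1.008 toolx [-0.85 -0.53 -0.  ] tooly [ 0.002  0.    -1.   ]
(609.3, 205.2, 152, -1) -> [ 0.8  8.7 -0.3] roll -0.008
[-0.00899034  0.12414606  0.04248977]
```

Call:
arm_command --pt "-1 0 1.5 0 0" --pt "-1 0 3 0 0" --pt "-1 0 4.5 0 0" --pt "-1 0 6 0 0" --pt "-1 0 7 0 0"

```text
time_s: 10.95
tcp_pos: [610.1, 205.3, 153.5]
tcp_rot: [0.196, -0.679, 0.679, -0.197]
contact_force: [0.6, -0.3, -1.0]
width: 0.43
```

Call:
arm_command --pt "-1 0 0.6 0 0" --pt "-1 0 1.2 0 0" --pt "-1 0 1.8 0 0" --pt "-1 0 2.4 0 0" --pt "-1 0 3 0 0"

```text
time_s: 11.45
tcp_pos: [610.2, 205.3, 150.6]
tcp_rot: [0.196, -0.679, 0.679, -0.197]
contact_force: [-1.4, 0.4, -0.0]
width: 0.43
```

```bash
python3 -c "
from h import *
go((609.3,205.2,152,-1));print(bot.sense()['wrist_torque'])
"
```

```text
t 11.45 tcp [610.2 205.3 150.6] F [-1.4  0.4 -0. ] w 40.4 q6 1.23
jaw yaw -1.008 toolx [-0.85 -0.53 -0.  ] tooly [ 0.002  0.    -1.   ]
(609.3, 205.2, 152, -1) -> [ 0.8 -1.4 -0.3] roll -0.008
[0.03686366 0.1959491  0.0094285 ]
```

Call:
arm_command --pt "-1 0 5 0 0" --pt "-1 0 10 0 0" --pt "-1 0 16 0 0" --pt "-1 0 22 0 0" --pt "-1 0 27 0 0"

```text
time_s: 11.95
tcp_pos: [610.0, 205.3, 122.7]
tcp_rot: [0.196, -0.679, 0.679, -0.197]
contact_force: [-0.1, 1.1, -1.1]
width: 0.425
```

Call:
arm_command --pt "-1 0 3 0 0" --pt "-1 0 6 0 0" --pt "-1 0 8 0 0" --pt "-1 0 9 0 0" --pt "-1 0 9.5 0 0"

```text
time_s: 12.45
tcp_pos: [609.9, 205.3, 113.8]
tcp_rot: [0.196, -0.679, 0.679, -0.197]
contact_force: [-1.2, 0.9, 4.6]
width: 0.429
```

```bash
python3 -c "
from h import *
go((610,205.2,152,-1));print(bot.sense()['wrist_torque'])
"
```

```text
t 12.45 tcp [609.9 205.3 113.8] F [-1.2  0.9  4.6] w 40.3 q6 1.22
jaw yaw -1.008 toolx [-0.85 -0.53 -0.  ] tooly [ 0.002  0.    -1.   ]
(610, 205.2, 152, -1) -> [ -0.  -38.2   0.2] roll -0.008
[-0.00150803  0.5212987  -0.02334514]
```

Call:
arm_command --pt "0.3 0 0 0 0" --pt "0.3 0 0 0 0" --pt "0.3 0 0 0 0" --pt "0.3 0 -30 0 0" --pt "0.3 0 -70 0 0"

```text
time_s: 12.95
tcp_pos: [608.2, 204.8, 181.9]
tcp_rot: [0.198, -0.679, 0.679, -0.195]
contact_force: [0.3, -0.3, -0.4]
width: 0.652
```

Call:
arm_command --pt "0.4 0 -30 0 0" --pt "0.4 20 -30 16 0" --pt "0.4 57 -30 45 0" --pt "0.4 94 -30 74 0" --pt "0.4 131 -30 103 0"

```text
time_s: 13.45
tcp_pos: [551.8, 46.5, 212.4]
tcp_rot: [0.198, -0.679, 0.679, -0.195]
contact_force: [0.9, -0.1, 0.8]
width: 0.7
```

Call:
arm_command --pt "0.4 37 0 29 0" --pt "0.4 74 0 58 0" --pt "0.4 111 0 87 0" --pt "0.4 148 0 116 0" --pt "0.4 185 0 145 0"

```text
time_s: 13.95
tcp_pos: [472.1, -176.6, 213.2]
tcp_rot: [0.198, -0.679, 0.68, -0.195]
contact_force: [1.2, 0.9, -0.8]
width: 0.701
```

```bash
python3 -c "
from h import *
go((469.4,-189.6,60,-1.008),(469.4,-189.6,26.5,-1.008))
t=cap('top',3);s=cap('scene',3)
f=lambda c,r:cv2.resize(c['img'][r[1]:r[1]+60,r[0]:r[0]+60,::-1],(390,390),interpolation=cv2.INTER_CUBIC)
cv2.imwrite('pics/seat1.png',np.hstack([f(t,(185,160)),f(s,(420,175))]))
"
```

```text
t 13.95 tcp [ 472.1 -176.6  213.2] F [ 1.2  0.9 -0.8] w 65.9 q6 0.51
jaw yaw -1.007 toolx [-0.85 -0.53  0.  ] tooly [-0.003 -0.002 -1.   ]
(469.4, -189.6, 60, -1.008) -> [  8.6 153.3   9.5] roll 0.001
(469.4, -189.6, 26.5, -1.008) -> [-0.1 33.5 -0. ] roll -0.0
```

View pics/seat1.png

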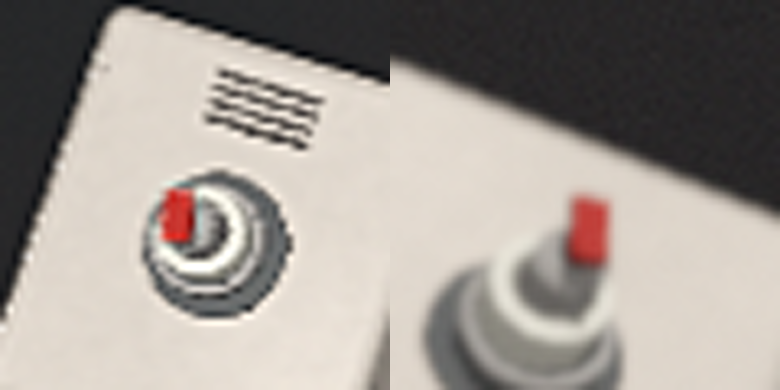

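The spacer sits on the seat, round the shaft (top crop (210,230)). The red head at (178,215) is elongated nearly along world x. Next is the washer, which I squeeze in two directions to centre it.

Call:
arm_command --pt "0.4 4 35 5 0" --pt "0.4 8.6 75 9.5 0" --pt "0.4 8.6 115 9.5 0" --pt "0.4 8.6 150 9.5 0" --pt "0.4 8.6 165 9.5 0"

```text
time_s: 14.75
tcp_pos: [469.0, -183.7, 44.9]
tcp_rot: [-0.201, 0.68, -0.677, 0.195]
contact_force: [-0.4, 0.5, 1.2]
width: 0.701
```

Call:
arm_command --pt "0.3 0 8 0 0" --pt "0.2 0 15 0 0" --pt "0.1 0 20 0 0" --pt "-1 0 21.5 0 0" --pt "-1 0 21.5 0 0" --grip_force 5

```text
time_s: 15.25
tcp_pos: [471.3, -185.0, 25.3]
tcp_rot: [0.199, -0.679, 0.679, -0.197]
contact_force: [0.7, -1.3, 3.0]
width: 0.436
```

Call:
arm_command --pt "-1 0 0 0 0" --pt "-1 0 0 0 0" --pt "-1 0 0 0 0" --pt "0.2 0 0 0 0" --pt "0.2 0 0 0 0"

```text
time_s: 15.75
tcp_pos: [470.3, -184.0, 25.3]
tcp_rot: [-0.2, 0.68, -0.678, 0.196]
contact_force: [-2.3, 4.6, 5.3]
width: 0.567
```

```bash
python3 -c "
from h import *
go((469.4,-189.6,26.5,.564))"
```

```text
t 15.75 tcp [ 470.3 -184.    25.3] F [-2.3  4.6  5.3] w 53.3 q6 0.5
jaw yaw -1.003 toolx [-0.84 -0.54  0.  ] tooly [-0.005  0.001 -1.   ]
(469.4, -189.6, 26.5, 0.564) -> [ 3.8 -1.2  4.2] roll -1.567
```

Call:
arm_command --pt "0.4 0 -1.5 0 0" --pt "0.4 3.5 -1.5 0 0" --pt "0.4 3.5 -1.5 0 -0.13" --pt "0.4 3.5 -1.5 0 -0.27" --pt "0.4 3.5 -1.5 0 -0.4"

```text
time_s: 16.25
tcp_pos: [467.4, -186.4, 26.7]
tcp_rot: [-0.332, 0.626, -0.624, 0.329]
contact_force: [0.8, 0.2, 0.3]
width: 0.7
```

Call:
arm_command --pt "0.4 0 0 0 -0.14" --pt "0.4 0 0 0 -0.28" --pt "0.4 0 0 0 -0.42" --pt "0.4 0 0 0 -0.56" --pt "0.4 0 0 0 -0.7"

```text
time_s: 16.75
tcp_pos: [467.5, -186.9, 26.7]
tcp_rot: [0.528, -0.473, 0.471, -0.525]
contact_force: [0.1, -0.3, 0.9]
width: 0.697
```

Call:
arm_command --pt "0.4 0 0 0 -0.14" --pt "0.4 0 0 0 -0.28" --pt "0.4 0 0 0 -0.42" --pt "0.4 0 0 0 -0.46" --pt "0.4 0 0 0 -0.46"

```text
time_s: 17.25
tcp_pos: [467.6, -187.4, 26.6]
tcp_rot: [0.621, -0.341, 0.339, -0.619]
contact_force: [-0.8, 0.4, 0.4]
width: 0.7
```

```bash
python3 -c "
from h import *
go((469.4,-189.6,26.5,.564))
t=cap('top',2);s=cap('scene',2)
def f(c):
  u,v=proj(c,[[470,-185,10]])[0].astype(int)-[40,40]
  return cv2.resize(c['img'][v:v+80,u:u+80,::-1],(390,390),interpolation=cv2.INTER_CUBIC)
cv2.imwrite('pics/w1.png',np.hstack([f(t),f(s)]))"
```

```text
t 17.25 tcp [ 467.6 -187.4   26.6] F [-0.8  0.4  0.4] w 65.8 q6 -1.08
jaw yaw 0.568 toolx [ 0.54 -0.84 -0.  ] tooly [-0.004 -0.001 -1.   ]
(469.4, -189.6, 26.5, 0.564) -> [2.9 0.1 0.4] roll 0.004
```

View pics/w1.png

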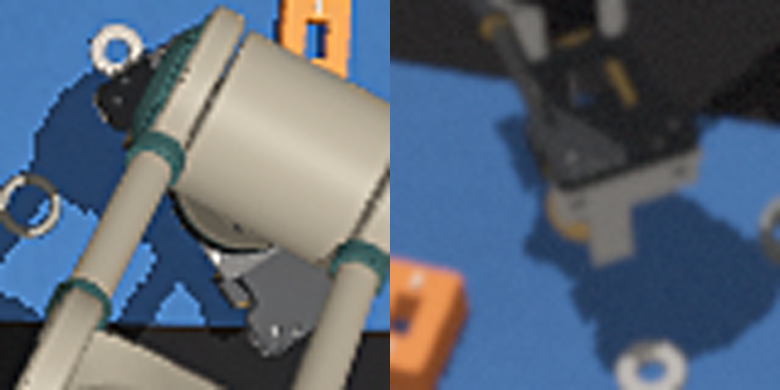

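Call:
arm_command --pt "0 0 0 0 0" --pt "-1 0 0 0 0" --pt "-1 0 0 0 0" --pt "-1 0 0 0 0" --pt "-1 0 0 0 0"

```text
time_s: 17.95
tcp_pos: [467.6, -187.1, 26.6]
tcp_rot: [0.621, -0.341, 0.339, -0.619]
contact_force: [0.5, 0.5, 0.5]
width: 0.45
```

Call:
arm_command --pt "-1 0 0 0 0" --pt "-1 0 0 0 0" --pt "-1 0 0 0 0" --pt "-1 0 -20 0 0" --pt "-1 0 -50 0 0" --grip_force 15

```text
time_s: 18.45
tcp_pos: [466.2, -186.2, 75.5]
tcp_rot: [0.621, -0.343, 0.337, -0.619]
contact_force: [-0.2, -0.3, -0.6]
width: 0.445
```

```bash
python3 -c "
from h import *
go((469.4,-189.6,26.5,.564))
t=cap('top',2);s=cap('scene',2)
def f(c):
  u,v=proj(c,[[467,-187,65]])[0].astype(int)-[30,30]
  return cv2.resize(c['img'][v:v+60,u:u+60,::-1],(390,390),interpolation=cv2.INTER_CUBIC)
cv2.imwrite('pics/w2.png',np.hstack([f(t),f(s)]))"
```

```text
t 18.45 tcp [ 466.2 -186.2   75.5] F [-0.2 -0.3 -0.6] w 41.8 q6 -1.08
jaw yaw 0.567 toolx [ 0.54 -0.84 -0.01] tooly [-0.009  0.002 -1.   ]
(469.4, -189.6, 26.5, 0.564) -> [ 4.9 49.   1.2] roll 0.003
```

View pics/w2.png

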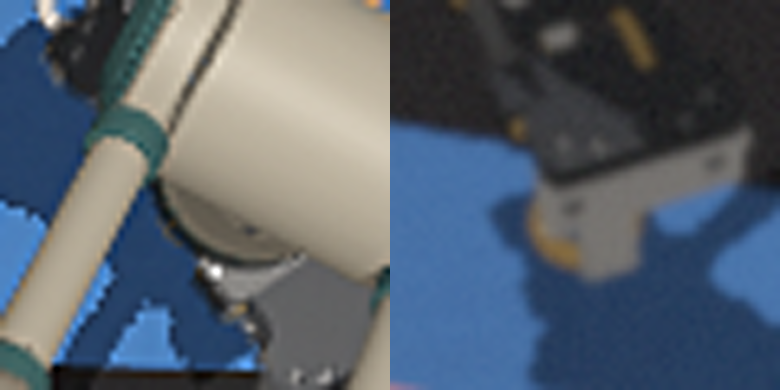

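Call:
arm_command --pt "-1 0 -45 0 0" --pt "-1 -10 -85 13 0" --pt "-1 -33 -115 43 0" --pt "-1 -58 -130 76 0" --pt "-1 -84 -130 111 0"

```text
time_s: 19.15
tcp_pos: [518.0, -55.7, 207.7]
tcp_rot: [0.62, -0.34, 0.341, -0.619]
contact_force: [0.8, -0.5, -0.6]
width: 0.445
```

Call:
arm_command --pt "-1 -26 0 35 0" --pt "-1 -52 0 70 0" --pt "-1 -78 0 105 0" --pt "-1 -104 0 140 0" --pt "-1 -130 0 174 0"

```text
time_s: 19.65
tcp_pos: [594.8, 149.0, 205.1]
tcp_rot: [0.621, -0.341, 0.34, -0.618]
contact_force: [0.3, -0.4, -0.1]
width: 0.441
```

```bash
python3 -c "
from h import *
go((610.3,205,178,.564),(610.3,205,172,.567))"
```

```text
t 19.65 tcp [594.8 149.  205.1] F [ 0.3 -0.4 -0.1] w 41.5 q6 -0.43
jaw yaw 0.566 toolx [ 0.54 -0.84  0.  ] tooly [-0.004 -0.003 -1.   ]
(610.3, 205, 178, 0.564) -> [-38.9  26.8  43.3] roll 0.002
(610.3, 205, 172, 0.567) -> [-0.  6.  0.] roll -0.003
```

Call:
arm_command --pt "-1 -20 0 22 0" --pt "-1 -38.9 5 43.3 0" --pt "-1 -38.9 15 43.3 0" --pt "-1 -38.9 24 43.3 0" --pt "-1 -38.9 26.8 43.3 0"

```text
time_s: 20.15
tcp_pos: [608.7, 203.6, 175.3]
tcp_rot: [0.623, -0.342, 0.339, -0.617]
contact_force: [-0.4, -0.7, -1.2]
width: 0.445
```

Call:
arm_command --pt "-1 0 0 0 0" --pt "-1 0 0 0 0" --pt "-1 0 0 0 0" --pt "-1 0 0 0 0" --pt "-1 0 0 0 0"

```text
time_s: 20.65
tcp_pos: [608.9, 203.4, 175.9]
tcp_rot: [0.622, -0.342, 0.339, -0.617]
contact_force: [0.2, 0.3, -0.3]
width: 0.443
```

```bash
python3 -c "
from h import *
go((610.3,205,170,.567),(610.3,205,172,.567))
t=cap('top',3);s=cap('scene',3)
f=lambda c,r:cv2.resize(c['img'][r[1]:r[1]+60,r[0]:r[0]+60,::-1],(390,390),interpolation=cv2.INTER_CUBIC)
cv2.imwrite('pics/hovw.png',np.hstack([f(t,(185,160)),f(s,(420,175))]))
"
```

```text
t 20.65 tcp [608.9 203.4 175.9] F [ 0.2  0.3 -0.3] w 41.6 q6 -0.35
jaw yaw 0.565 toolx [ 0.54 -0.84 -0.  ] tooly [-0.008 -0.005 -1.   ]
(610.3, 205, 170, 0.567) -> [-0.6  5.8  2. ] roll -0.002
(610.3, 205, 172, 0.567) -> [-0. -2. -0.] roll -0.0
```

View pics/hovw.png

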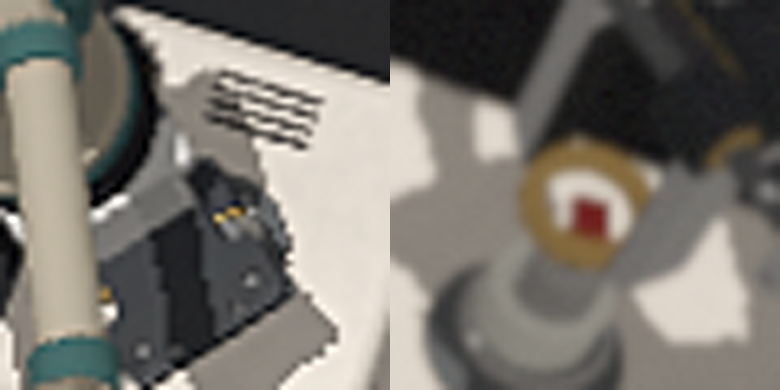

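```bash
python3 -c "
from h import *
s=cap('scene',3)
print(onplane(s,[[450.15,206.2]],156.3),onplane(s,[[450.24,210.04]],145),onplane(s,[[450.24,210.04]],144))
hsv=cv2.cvtColor(s['img'],cv2.COLOR_RGB2HSV)[175:235,420:480]
m=cv2.inRange(hsv,(12,90,60),(28,255,255))
q=max(cv2.findContours(m,0,1)[0],key=cv2.contourArea);e=cv2.fitEllipse(cv2.convexHull(q));print(e,onplane(s,[np.array(e[0])+[420,175]],156.3))
"
```

```text
[[609.30667431 202.19619216]] [[610.6208879  205.67294646]] [[609.94751864 205.98377808]]
((29.401823043823242, 30.311511993408203), (19.075851440429688, 19.441686630249023), 5.454294681549072) [[607.46829003 200.77504937]]
```

Call:
arm_command --pt "-1 -1.4 0 2.2 0" --pt "-1 -1.4 2 2.2 0" --pt "-1 -1.4 3.5 2.2 0" --pt "-1 -1.4 5 2.2 0" --pt "-1 -1.4 6 2.2 0"

```text
time_s: 21.6
tcp_pos: [609.6, 206.0, 169.0]
tcp_rot: [0.623, -0.342, 0.339, -0.617]
contact_force: [-0.9, 0.2, -0.1]
width: 0.44
```

Call:
arm_command --pt "-1 0 0 0 0" --pt "-1 0 0.5 0 0" --pt "-1 0 1 0 0" --pt "-1 0 1.5 0 0" --pt "-1 0 2 0 0"

```text
time_s: 22.1
tcp_pos: [609.6, 206.0, 167.0]
tcp_rot: [0.623, -0.342, 0.339, -0.617]
contact_force: [-0.1, 0.5, -1.2]
width: 0.443
```

```bash
python3 -c "
from h import *
go((610,205.8,150,.567));print(bot.sense()['wrist_torque'])
"
```

```text
t 22.1 tcp [609.6 206.  167. ] F [-0.1  0.5 -1.2] w 41.6 q6 -0.35
jaw yaw 0.566 toolx [ 0.54 -0.84 -0.  ] tooly [-0.009 -0.005 -1.   ]
(610, 205.8, 150, 0.567) -> [ 0.3 17.   0.4] roll -0.001
[-0.1337993   0.03415377  0.03300246]
```

Call:
arm_command --pt "-1 0 2 0 0" --pt "-1 0 4 0 0" --pt "-1 0 6 0 0" --pt "-1 0 8 0 0" --pt "-1 0 10 0 0"

```text
time_s: 22.6
tcp_pos: [609.5, 205.9, 156.7]
tcp_rot: [0.623, -0.343, 0.339, -0.617]
contact_force: [-0.0, 0.1, -0.2]
width: 0.444
```

Call:
arm_command --pt "-1 0 0.8 0 0" --pt "-1 0 1.6 0 0" --pt "-1 0 2.4 0 0" --pt "-1 0 3.2 0 0" --pt "-1 0 4 0 0"

```text
time_s: 23.1
tcp_pos: [609.5, 205.9, 152.8]
tcp_rot: [0.623, -0.342, 0.339, -0.617]
contact_force: [-0.0, -0.8, -0.3]
width: 0.441
```

```bash
python3 -c "
from h import *
go((610,205.8,150,.567));print(bot.sense()['wrist_torque'])
"
```

```text
t 23.1 tcp [609.5 205.9 152.8] F [-0.  -0.8 -0.3] w 41.4 q6 -0.35
jaw yaw 0.566 toolx [ 0.54 -0.84 -0.  ] tooly [-0.009 -0.005 -1.   ]
(610, 205.8, 150, 0.567) -> [0.3 2.8 0.4] roll -0.001
[-0.04855924  0.05453579 -0.01267026]
```

Call:
arm_command --pt "-1 0.1 1 0.2 0" --pt "-1 0.1 2 0.2 0" --pt "-1 0.1 3 0.2 0" --pt "-1 0.1 4 0.2 0" --pt "-1 0.1 5 0.2 0"

```text
time_s: 23.6
tcp_pos: [609.7, 205.9, 147.7]
tcp_rot: [0.623, -0.342, 0.339, -0.617]
contact_force: [0.1, 0.3, -0.8]
width: 0.44
```

```bash
python3 -c "
from h import *
go((610,205.8,136.5,.567));print(bot.sense()['wrist_torque'])
"
```

```text
t 23.6 tcp [609.7 205.9 147.7] F [ 0.1  0.3 -0.8] w 41.3 q6 -0.35
jaw yaw 0.566 toolx [ 0.54 -0.84 -0.  ] tooly [-0.009 -0.005 -1.   ]
(610, 205.8, 136.5, 0.567) -> [ 0.2 11.2  0.4] roll -0.001
[-0.06779482  0.03416614  0.00964026]
```

Call:
arm_command --pt "-1 0.1 3 0.2 0" --pt "-1 0.1 6 0.2 0" --pt "-1 0.1 9 0.2 0" --pt "-1 0.1 11 0.2 0" --pt "-1 0.1 11.5 0.2 0"

```text
time_s: 24.1
tcp_pos: [609.6, 205.8, 135.7]
tcp_rot: [0.623, -0.343, 0.338, -0.616]
contact_force: [0.3, -0.3, -0.1]
width: 0.443
```

Call:
arm_command --pt "0.3 0 0 0 0" --pt "0.3 0 0 0 0" --pt "0.3 0 0 0 0" --pt "0.3 0 -20 0 0" --pt "0.3 0 -50 0 0"

```text
time_s: 24.6
tcp_pos: [608.8, 205.7, 184.4]
tcp_rot: [0.624, -0.344, 0.337, -0.615]
contact_force: [-0.4, -0.5, -0.1]
width: 0.651
```

Call:
arm_command --pt "0.9 0 -22 0 0" --pt "0.9 30 -22 -23 0" --pt "0.9 66 -22 -52 0" --pt "0.9 102 -22 -80 0" --pt "0.9 138 -22 -108 0"

```text
time_s: 25.1
tcp_pos: [591.6, 30.1, 208.2]
tcp_rot: [0.624, -0.343, 0.337, -0.616]
contact_force: [1.2, -0.7, -0.1]
width: 0.951
```

Call:
arm_command --pt "0.9 37 0 -29 0" --pt "0.9 74 0 -58 0" --pt "0.9 111 0 -87 0" --pt "0.9 148 0 -116 0" --pt "0.9 185 0 -145 0"

```text
time_s: 25.6
tcp_pos: [568.3, -205.7, 210.3]
tcp_rot: [0.624, -0.343, 0.338, -0.616]
contact_force: [1.4, -0.4, -0.3]
width: 0.953
```

```bash
python3 -c "
from h import *
go((566.2,-256.5,60,-.046),(566.2,-256.5,28,-.046))
t=cap('top',3);s=cap('scene',3)
f=lambda c,r:cv2.resize(c['img'][r[1]:r[1]+60,r[0]:r[0]+60,::-1],(390,390),interpolation=cv2.INTER_CUBIC)
cv2.imwrite('pics/seat2.png',np.hstack([f(t,(185,160)),f(s,(420,175))]))
"
```

```text
t 25.6 tcp [ 568.3 -205.7  210.3] F [ 1.4 -0.4 -0.3] w 89.6 q6 -1.02
jaw yaw 0.567 toolx [ 0.54 -0.84 -0.  ] tooly [-0.012 -0.007 -1.   ]
(566.2, -256.5, 60, -0.046) -> [ 41.9 150.7 -26.9] roll 0.613
(566.2, -256.5, 28, -0.046) -> [ 0.  32.   0.4] roll -0.0
```

View pics/seat2.png

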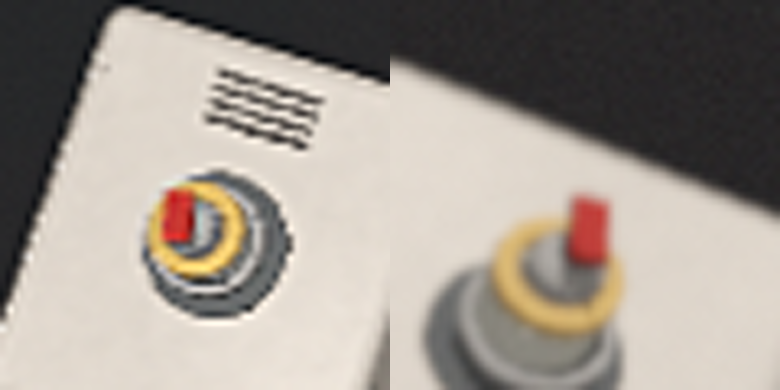

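Call:
arm_command --pt "0.9 21 30 -13 0.12" --pt "0.9 41.9 60 -26.9 0.24" --pt "0.9 41.9 90 -26.9 0.37" --pt "0.9 41.9 110 -26.9 0.5" --pt "0.9 41.9 120 -26.9 0.613"

```text
time_s: 26.4
tcp_pos: [566.0, -250.7, 88.0]
tcp_rot: [-0.493, 0.515, -0.509, 0.483]
contact_force: [-1.1, 0.2, -0.4]
width: 0.95
```

Call:
arm_command --pt "0.9 0 0 0 0" --pt "0.9 0 0 0 0" --pt "0.9 0 0 0 0" --pt "0.9 0 0 0 0" --pt "0.9 0 0 0 0" --grip_force 5

```text
time_s: 26.9
tcp_pos: [566.5, -250.7, 88.8]
tcp_rot: [-0.493, 0.515, -0.509, 0.483]
contact_force: [-0.4, 0.2, 0.0]
width: 0.954
```

```bash
python3 -c "
from h import *
go((566.2,-256.5,28,-.046))
"
```

```text
t 26.9 tcp [ 566.5 -250.7   88.8] F [-0.4  0.2  0. ] w 89.7 q6 -0.47
jaw yaw -0.048 toolx [-0.05 -1.    0.  ] tooly [-0.015 -0.004 -1.   ]
(566.2, -256.5, 28, -0.046) -> [ 5.5 60.8  0.9] roll -0.002
```

Call:
arm_command --pt "0.9 5.5 15 0.5 0" --pt "0.7 5.5 35 0.5 0" --pt "0.6 5.5 50 0.5 0" --pt "0.4 5.5 57 0.5 0" --pt "-1 5.5 59 0.5 0"

```text
time_s: 27.4
tcp_pos: [565.1, -256.5, 28.4]
tcp_rot: [-0.493, 0.515, -0.508, 0.483]
contact_force: [-1.0, 1.6, -0.7]
width: 0.667
```

Call:
arm_command --pt "-1 0 0 0 0" --pt "-1 0 0 0 0" --pt "-1 0 0 0 0" --pt "-1 0 0 0 0" --pt "-1 0 0 0 0"

```text
time_s: 27.9
tcp_pos: [565.2, -256.5, 28.7]
tcp_rot: [-0.493, 0.515, -0.509, 0.483]
contact_force: [0.1, 0.2, -1.2]
width: 0.626
```

```bash
python3 -c "
from h import *
go((566.2,-256.5,28,-.046))
"
```

```text
t 27.9 tcp [ 565.2 -256.5   28.7] F [ 0.1  0.2 -1.2] w 58.8 q6 -0.48
jaw yaw -0.048 toolx [-0.05 -1.    0.  ] tooly [-0.016 -0.003 -1.   ]
(566.2, -256.5, 28, -0.046) -> [-0.   0.7  1. ] roll -0.002
```

Call:
arm_command --pt "0.9 0 0 0 0" --pt "0.9 0 -1 0 0" --pt "0.9 0 -1 0 0" --pt "0.9 0 -1 0 -0.12" --pt "0.9 0 -1 0 -0.26"

```text
time_s: 28.4
tcp_pos: [565.3, -256.5, 29.8]
tcp_rot: [0.556, -0.447, 0.439, -0.547]
contact_force: [-0.3, -0.6, -0.3]
width: 0.948
```

Call:
arm_command --pt "0.9 0 0 0 -0.14" --pt "0.9 0 0 0 -0.28" --pt "0.9 0 0 0 -0.42" --pt "0.9 0 0 0 -0.56" --pt "0.9 0 0 0 -0.7"

```text
time_s: 28.9
tcp_pos: [565.3, -256.6, 29.9]
tcp_rot: [0.673, -0.23, 0.22, -0.667]
contact_force: [0.1, -0.4, -0.1]
width: 0.948
```

Call:
arm_command --pt "0.9 0 0 0 -0.14" --pt "0.9 0 0 0 -0.28" --pt "0.8 0 0 0 -0.42" --pt "0.6 0 0 0 -0.56" --pt "0.4 0 0 0 -0.62"

```text
time_s: 29.4
tcp_pos: [565.4, -256.6, 30.0]
tcp_rot: [0.708, -0.014, 0.003, -0.706]
contact_force: [0.1, -0.7, 0.0]
width: 0.766
```

```bash
python3 -c "
from h import *
go((565.3,-256.5,30,1.525))
"
```

```text
t 29.4 tcp [ 565.4 -256.6   30. ] F [ 0.1 -0.7  0. ] w 72.0 q6 -2.07
jaw yaw 1.547 toolx [ 1.   -0.02 -0.02] tooly [-0.016 -0.003 -1.   ]
(565.3, -256.5, 30, 1.525) -> [-0.1 -0.   0.1] roll 0.022
```

Call:
arm_command --pt "0 0 0 0 0.024" --pt "-1 0 0 0 0.024" --pt "-1 0 0 0 0.024" --pt "-1 0 0 0 0.024" --pt "-1 0 0 0 0.024"

```text
time_s: 29.9
tcp_pos: [565.4, -256.5, 29.9]
tcp_rot: [0.708, -0.023, 0.011, -0.706]
contact_force: [-0.2, -0.1, 0.2]
width: 0.422
```

Call:
arm_command --pt "-1 0 0 0 0" --pt "-1 0 0 0 0" --pt "-1 0 -30 0 0" --pt "-1 0 -75 0 0" --pt "-1 0 -120 0 0" --grip_force 30

```text
time_s: 30.4
tcp_pos: [566.7, -255.8, 150.4]
tcp_rot: [0.708, -0.023, 0.011, -0.706]
contact_force: [1.3, -1.0, -0.0]
width: 0.425
```

```bash
python3 -c "
from h import *
go((610,205.5,205,1.525))
"
```

```text
t 30.4 tcp [ 566.7 -255.8  150.4] F [ 1.3 -1.  -0. ] w 40.0 q6 -2.05
jaw yaw 1.522 toolx [ 1.   -0.05 -0.02] tooly [-0.018 -0.002 -1.   ]
(610, 205.5, 205, 1.525) -> [ 20.  -56.3 462.7] roll -0.003
```

Call:
arm_command --pt "-1 0 -40 0 0" --pt "-1 3 -60 25 0" --pt "-1 5 -60 70 0" --pt "-1 7 -60 117 0" --pt "-1 9 -60 164 0"

```text
time_s: 30.9
tcp_pos: [584.6, -91.0, 210.0]
tcp_rot: [0.708, -0.024, 0.011, -0.706]
contact_force: [-0.3, 0.2, -0.9]
width: 0.428
```

Call:
arm_command --pt "-1 2 0 46 0" --pt "-1 4 0 92 0" --pt "-1 6 0 138 0" --pt "-1 8 0 184 0" --pt "-1 10 0 230 0"

```text
time_s: 31.4
tcp_pos: [605.8, 140.0, 209.1]
tcp_rot: [0.708, -0.024, 0.011, -0.706]
contact_force: [0.7, -0.9, -0.6]
width: 0.427
```

```bash
python3 -c "
from h import *
go((609.8,205.5,182,1.541))
"
```

```text
t 31.4 tcp [605.8 140.  209.1] F [ 0.7 -0.9 -0.6] w 40.2 q6 -1.41
jaw yaw 1.521 toolx [ 1.   -0.05 -0.02] tooly [-0.017 -0.002 -1.   ]
(609.8, 205.5, 182, 1.541) -> [ 1.2 26.8 65.7] roll -0.02
```

Call:
arm_command --pt "-1 0.5 0 35 -0.02" --pt "-1 1.2 5 60 -0.02" --pt "-1 1.2 15 65.7 -0.02" --pt "-1 1.2 22 65.7 -0.02" --pt "-1 1.2 26 65.7 -0.02"

```text
time_s: 31.9
tcp_pos: [609.0, 204.1, 181.4]
tcp_rot: [0.708, -0.018, 0.004, -0.706]
contact_force: [-0.9, -1.3, 0.5]
width: 0.425
```

Call:
arm_command --pt "-1 0 0 0 0" --pt "-1 0 0 0 0" --pt "-1 0 0 0 0" --pt "-1 0 0 0 0" --pt "-1 0 0 0 0"

```text
time_s: 32.4
tcp_pos: [609.3, 203.9, 181.8]
tcp_rot: [0.708, -0.018, 0.004, -0.706]
contact_force: [-0.2, 0.5, 0.5]
width: 0.427
```

```bash
python3 -c "
from h import *
go((609.8,205.5,172,1.541))
t=cap('top',3);s=cap('scene',3)
f=lambda c,r:cv2.resize(c['img'][r[1]:r[1]+60,r[0]:r[0]+60,::-1],(390,390),interpolation=cv2.INTER_CUBIC)
cv2.imwrite('pics/hovr.png',np.hstack([f(t,(185,160)),f(s,(420,165))]))
"
```

```text
t 32.4 tcp [609.3 203.9 181.8] F [-0.2  0.5  0.5] w 40.1 q6 -1.33
jaw yaw 1.54 toolx [ 1.   -0.03 -0.02] tooly [-0.019 -0.004 -1.   ]
(609.8, 205.5, 172, 1.541) -> [0.7 9.8 1.7] roll -0.001
```

View pics/hovr.png

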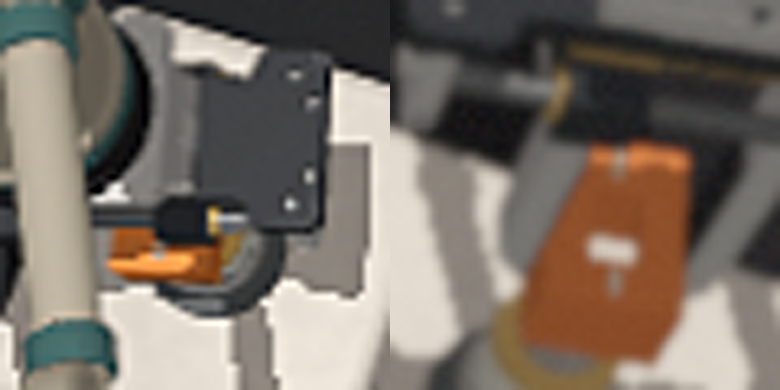

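Call:
arm_command --pt "-1 0.6 0 1.6 0" --pt "-1 0.6 3 1.6 0" --pt "-1 0.6 6 1.6 0" --pt "-1 0.6 8 1.6 0" --pt "-1 0.6 10 1.6 0"

```text
time_s: 33.2
tcp_pos: [609.4, 205.7, 171.1]
tcp_rot: [0.708, -0.018, 0.004, -0.706]
contact_force: [0.9, -0.0, -1.0]
width: 0.424
```

Call:
arm_command --pt "-1 0 2 0 0" --pt "-1 0 4 0 0" --pt "-1 0 6 0 0" --pt "-1 0 8 0 0" --pt "-1 0 9 0 0"

```text
time_s: 33.7
tcp_pos: [609.1, 205.6, 161.8]
tcp_rot: [0.708, -0.018, 0.003, -0.705]
contact_force: [-0.9, 0.0, 0.2]
width: 0.424
```

```bash
python3 -c "
from h import *
go((609.8,205.5,155,1.541));print(bot.sense()['wrist_torque'])
"
```

```text
t 33.7 tcp [609.1 205.6 161.8] F [-0.9  0.   0.2] w 39.9 q6 -1.32
jaw yaw 1.541 toolx [ 1.   -0.03 -0.02] tooly [-0.02  -0.004 -1.   ]
(609.8, 205.5, 155, 1.541) -> [ 0.9  6.8 -0.1] roll -0.0
[ 0.00272939  0.0047166  -0.01368294]
```

Correct x by about 0.7 mm while lowering, then go gently through the contact height (TCP about 154).

Call:
arm_command --pt "-1 0.7 1 -0.1 0" --pt "-1 0.7 2 -0.1 0" --pt "-1 0.7 3 -0.1 0" --pt "-1 0.7 4.5 -0.1 0" --pt "-1 0.7 6 -0.1 0"

```text
time_s: 34.2
tcp_pos: [609.7, 205.5, 155.7]
tcp_rot: [0.708, -0.018, 0.004, -0.706]
contact_force: [0.4, -0.8, -0.3]
width: 0.422
```

Call:
arm_command --pt "-1 0 0.6 0 0" --pt "-1 0 1.2 0 0" --pt "-1 0 1.8 0 0" --pt "-1 0 2.4 0 0" --pt "-1 0 3 0 0"

```text
time_s: 34.7
tcp_pos: [609.8, 205.5, 153.3]
tcp_rot: [0.708, -0.018, 0.004, -0.706]
contact_force: [-1.2, 0.2, 3.3]
width: 0.422
```

```bash
python3 -c "
from h import *
go((609.8,205.5,150,1.541));print(bot.sense()['wrist_torque'])
"
```

```text
t 34.7 tcp [609.8 205.5 153.3] F [-1.2  0.2  3.3] w 39.7 q6 -1.32
jaw yaw 1.541 toolx [ 1.   -0.03 -0.02] tooly [-0.02  -0.004 -1.   ]
(609.8, 205.5, 150, 1.541) -> [ 0.1  3.3 -0. ] roll -0.0
[ 0.03603412  0.08732776 -0.02995109]
```

Call:
arm_command --pt "-1 0 0.4 0 0" --pt "-1 0 0.4 0 -0.03" --pt "-1 0 0.4 0 -0.06" --pt "-1 0 0.4 0 -0.08" --pt "-1 0 0.4 0 -0.08"

```text
time_s: 35.2
tcp_pos: [610.1, 206.0, 152.9]
tcp_rot: [0.708, 0.011, -0.025, -0.706]
contact_force: [0.5, 2.3, -0.4]
width: 0.423
```

Call:
arm_command --pt "-1 0 0 0 -0.02" --pt "-1 0 0 0 -0.04" --pt "-1 0 0 0 -0.06" --pt "-1 0 0 0 -0.08" --pt "-1 0 0 0 -0.08"

```text
time_s: 35.7
tcp_pos: [610.3, 206.3, 152.9]
tcp_rot: [0.706, 0.04, -0.053, -0.705]
contact_force: [2.0, 2.5, -1.3]
width: 0.427
```

```bash
python3 -c "
from h import *
go((609.8,205.5,150,1.541));print(bot.sense()['wrist_torque'])
"
```

```text
t 35.7 tcp [610.3 206.3 152.9] F [ 2.   2.5 -1.3] w 40.1 q6 -1.49
jaw yaw 1.702 toolx [ 0.99  0.13 -0.02] tooly [-0.018 -0.002 -1.   ]
(609.8, 205.5, 150, 1.541) -> [-0.6  2.9 -0.8] roll 0.161
[ 0.62405381 -0.29379028 -0.06508995]
```

Call:
arm_command --pt "-1 0.3 0 0.4 0.03" --pt "-1 0.3 0.7 0.4 0.03" --pt "-1 0.3 1.4 0.4 0.03" --pt "-1 0.3 2.1 0.4 0.03" --pt "-1 0.3 2.8 0.4 0.03"

```text
time_s: 36.2
tcp_pos: [610.2, 206.7, 150.0]
tcp_rot: [0.707, 0.029, -0.042, -0.706]
contact_force: [0.2, 2.3, 0.6]
width: 0.427
```

```bash
python3 -c "
from h import *
go((609.8,205.5,150,1.541));print(bot.sense()['wrist_torque'])
"
```

```text
t 36.2 tcp [610.2 206.7 150. ] F [0.2 2.3 0.6] w 40.2 q6 -1.45
jaw yaw 1.672 toolx [ 0.99  0.1  -0.02] tooly [-0.019 -0.002 -1.   ]
(609.8, 205.5, 150, 1.541) -> [-0.5  0.  -1.1] roll 0.131
[ 0.38207125  0.06079714 -0.04919777]
```

Call:
arm_command --pt "-1 0 1 0.4 0" --pt "-1 0 2 0.4 0" --pt "-1 0 3 0.4 0" --pt "-1 0 4 0.4 0" --pt "-1 0 5 0.4 0"

```text
time_s: 36.7
tcp_pos: [610.1, 206.9, 145.7]
tcp_rot: [0.707, 0.029, -0.042, -0.706]
contact_force: [-1.1, 0.9, 4.9]
width: 0.422
```

```bash
python3 -c "
from h import *
go((609.8,205.5,139.5,1.541));print(bot.sense()['wrist_torque'])
"
```

```text
t 36.7 tcp [610.1 206.9 145.7] F [-1.1  0.9  4.9] w 39.7 q6 -1.45
jaw yaw 1.672 toolx [ 0.99  0.1  -0.02] tooly [-0.018 -0.003 -1.   ]
(609.8, 205.5, 139.5, 1.541) -> [-0.4  6.2 -1.3] roll 0.131
[ 0.0804783   0.17642162 -0.0693976 ]
```

Call:
arm_command --pt "-1 0 2 0 0" --pt "-1 0 4 0 0" --pt "-1 0 6 0 0" --pt "-1 0 7.4 0 0" --pt "-1 0 7.4 0 0"

```text
time_s: 37.2
tcp_pos: [610.1, 206.8, 139.0]
tcp_rot: [0.707, 0.029, -0.042, -0.706]
contact_force: [-1.8, 1.1, 6.0]
width: 0.424
```

```bash
python3 -c "
from h import *
go((609.8,205.5,139.5,1.541));print(bot.sense()['wrist_torque'])
"
```

```text
t 37.2 tcp [610.1 206.8 139. ] F [-1.8  1.1  6. ] w 39.8 q6 -1.45
jaw yaw 1.672 toolx [ 0.99  0.1  -0.02] tooly [-0.018 -0.003 -1.   ]
(609.8, 205.5, 139.5, 1.541) -> [-0.4 -0.5 -1.3] roll 0.131
[0.16319294 0.28867181 0.00481761]
```

Call:
arm_command --pt "-1 0 1 0 0" --pt "-1 0 1 0 0" --pt "-1 0 1 0 0.1" --pt "-1 0 1 0 0.22" --pt "-1 0 1 0 0.35"

```text
time_s: 37.7
tcp_pos: [611.0, 206.6, 139.0]
tcp_rot: [0.703, -0.095, 0.084, -0.7]
contact_force: [-0.3, -0.2, 6.1]
width: 0.419
```

```bash
python3 -c "
from h import *
go((609.8,205.5,139.5,1.541));print(bot.sense()['wrist_torque'])
"
```

```text
t 37.7 tcp [611.  206.6 139. ] F [-0.3 -0.2  6.1] w 39.4 q6 -1.1
jaw yaw 1.317 toolx [ 0.97 -0.25 -0.01] tooly [-0.015 -0.003 -1.   ]
(609.8, 205.5, 139.5, 1.541) -> [-0.9 -0.5 -1.3] roll -0.224
[0.03823861 0.07480929 0.07312681]
```

Call:
arm_command --pt "-1 0 0.5 0 0.14" --pt "-1 0 0.5 0 0.28" --pt "-1 0 0.5 0 0.42" --pt "-1 0 0.5 0 0.56" --pt "-1 0 0.5 0 0.7"

```text
time_s: 38.2
tcp_pos: [611.4, 206.4, 139.4]
tcp_rot: [0.63, -0.33, 0.323, -0.624]
contact_force: [-0.7, 0.6, 6.0]
width: 0.422
```

Call:
arm_command --pt "-1 0 0 0 0.13" --pt "-1 0 0 0 0.26" --pt "-1 0 0 0 0.38" --pt "-1 0 0 0 0.45" --pt "-1 0 0 0 0.45"

```text
time_s: 38.7
tcp_pos: [611.8, 206.3, 140.3]
tcp_rot: [0.542, -0.461, 0.456, -0.535]
contact_force: [-1.4, 1.3, 6.1]
width: 0.423
```

```bash
python3 -c "
from h import *
go((609.8,205.5,139.5,0.12));print(bot.sense()['wrist_torque'])
"
```

```text
t 38.7 tcp [611.8 206.3 140.3] F [-1.4  1.3  6.1] w 39.8 q6 0.06
jaw yaw 0.16 toolx [ 0.16 -0.99  0.  ] tooly [-0.012 -0.003 -1.   ]
(609.8, 205.5, 139.5, 0.12) -> [ 0.4  0.8 -2.1] roll 0.04
[0.05839362 0.2536583  0.01480962]
```

Call:
arm_command --pt "-1 0 0 -0.5 0" --pt "-1 0 0 -1 0" --pt "0 0 0 -1 0" --pt "0.3 0 0 -1 0" --pt "0.3 0 0 -1 0"

```text
time_s: 39.2
tcp_pos: [610.4, 205.8, 139.5]
tcp_rot: [0.543, -0.461, 0.455, -0.534]
contact_force: [0.2, 0.7, 0.7]
width: 0.629
```

Call:
arm_command --pt "0.4 0 0 0 0" --pt "0.4 0 0 0 0" --pt "0.4 0 -10 0 0" --pt "0.4 0 -40 0 0" --pt "0.4 0 -80 0 0"

```text
time_s: 39.7
tcp_pos: [610.3, 205.8, 219.0]
tcp_rot: [0.544, -0.462, 0.455, -0.533]
contact_force: [1.1, -0.8, 0.5]
width: 0.701
```

Call:
arm_command --pt "0.4 25 0 -10 0" --pt "0.4 60 0 -40 0" --pt "0.4 95 0 -75 0" --pt "0.4 130 0 -110 0" --pt "0.4 165 0 -145 0"

```text
time_s: 40.2
tcp_pos: [492.6, 18.5, 222.8]
tcp_rot: [0.544, -0.461, 0.455, -0.533]
contact_force: [1.4, -1.1, 0.4]
width: 0.699
```

```bash
python3 -c "
from h import *
go((610,205.5,200,0.12))
t=cap('top',3);s=cap('scene',3)
f=lambda c,r:cv2.resize(c['img'][r[1]:r[1]+60,r[0]:r[0]+60,::-1],(390,390),interpolation=cv2.INTER_CUBIC)
cv2.imwrite('pics/end.png',np.hstack([f(t,(185,160)),f(s,(420,175))]))
for c,r in((t,(185,160)),(s,(420,175))):
  hsv=cv2.cvtColor(c['img'],cv2.COLOR_RGB2HSV)[r[1]:r[1]+60,r[0]:r[0]+60]
  for n,lo,hi in(('or',8,20),('red',0,5)):
    m=cv2.inRange(hsv,(lo,140,60),(hi,255,255));q=max(cv2.findContours(m,0,1)[0],key=cv2.contourArea);M=cv2.moments(q)
    g=np.array([M['m10'],M['m01']])/M['m00']+r;print(n,cv2.contourArea(q),g,onplane(c,[g],142)[0],cv2.minAreaRect(onplane(c,q.reshape(-1,2)+np.array(r),142).astype(np.float32)))
"
```

```text
t 40.2 tcp [492.6  18.5 222.8] F [ 1.4 -1.1  0.4] w 65.8 q6 -0.26
jaw yaw 0.161 toolx [ 0.16 -0.99  0.  ] tooly [-0.017 -0.005 -1.   ]
(610, 205.5, 200, 0.12) -> [-165.8   19.8  146.3] roll 0.041
or 271.5 [212.38735421 193.17249847] [608.94566304 203.54443035] ((607.731689453125, 201.2945556640625), (45.012935638427734, 58.363948822021484), 7.073678493499756)
red 22.5 [211.68148148 192.80740741] [610.01027461 205.52248873] ((610.1070556640625, 205.7171630859375), (12.6357421875, 19.835386276245117), 64.44403839111328)
or 501.0 [446.29773786 216.18463074] [624.31313277 198.49238247] ((621.0753784179688, 200.45452880859375), (50.895748138427734, 63.96646499633789), 7.532656669616699)
red 39.5 [450.40084388 209.9535865 ] [608.34191536 206.93110636] ((608.3226318359375, 206.14022827148438), (11.907219886779785, 20.132421493530273), 88.4314956665039)
```

View pics/end.png

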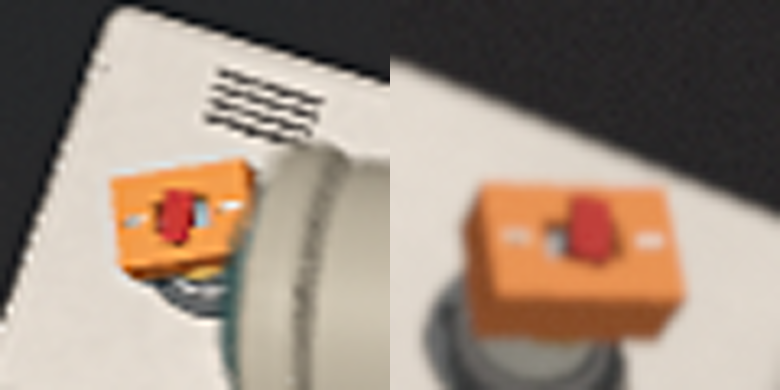

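The picture shows the red head standing across the slot above the orange plate (top crop (178,215)). The retainer's long side is about 90° from the head, level and on the axis, and the gripper is clear of everything.

Call:
arm_command --pt "0.4 0 0 0 0" --pt "0.4 0 0 0 0" --pt "0.4 0 0 0 0" --pt "0.4 0 0 0 0" --pt "0.4 0 0 0 0"

```text
time_s: 41.0
tcp_pos: [494.7, 20.6, 222.5]
tcp_rot: [0.544, -0.462, 0.455, -0.534]
contact_force: [1.4, 0.7, 0.1]
width: 0.701
```

```bash
python3 -c "
from h import *
go();print(bot.finish_job())"
```

```text
t 41.0 tcp [494.7  20.6 222.5] F [1.4 0.7 0.1] w 65.9 q6 -0.25
jaw yaw 0.161 toolx [ 0.16 -0.99  0.  ] tooly [-0.016 -0.004 -1.   ]
the job is handed in; nothing more can be done
None
```

I rebuilt the spindle and handed the job in at 41 s of the 72 s allowed; no verdict is reported.

- **Stack:** The white spacer went onto the seat, with about 5 N felt at contact. The brass washer went on top of it.
- **Slot:** The plate first touched the head at about 3 N with the retainer at −0.03 rad (world). Turning it anticlockwise made the slot drop at about 0.05–0.1 rad.
- **Lock:** I pressed the retainer about 7 mm into the spring at about 6 N, turned it about 1.5 rad and let go. No reading taken on the mixer was above about 6 N, though I only read the force at the end of each call.

**Last checks:**
- The final pictures show the red head lying across the slot above the orange plate. The retainer is level and crosswise, and the arm is well clear.
- I judged the locked height from these pictures and the tool position (retainer centre about 127 mm while turning). I did not measure it after release.
- The retainer's position by colour is rough, because its sides show in both views and the arm hid one corner from above. The top view put it about 1–2 mm from the spindle axis.
- The scene view put it about 16–18 mm off, which I put down to the visible front face of the block. The two views therefore disagree, and I relied on the square bore being on the shaft.
- I did not re-measure the grey spacer and the steel washer at the end. I never gripped either, and both still lay on the mat in a crop taken during the washer pick-up (16–18 s).

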